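# Run a socket hanger into the bench rail and pin it in

## Task

Put the orange socket hanger on the bench rail: feed its two wheels into the rail's open flared end, slide it along until it is centred on the yellow tape mark, and leave it hanging there. Then take the red-knobbed pin from its wooden holder and push it fully home in the hole of the blue block near the rail's open end, so that the hanger cannot roll out. Leave the spray can, the mug and the wrench where they are.

Things in the scene. Friction and masses are not known exactly. Their poses are not given: they have to be found in the camera images.
- rail: Fixed aluminium C-channel, 300 mm long. Origin on the bench under its middle, in the wheels' plane; y along the rail to the open end, x away from the robot, z up. Inside 13 mm deep (x +-6.5), z 179 to 206; walls 4 mm, top z 210. Slot faces -x, z 184 to 201, a lip above and below. Red stop at y -150. Stand is behind (x over 30); below and in front is free.
- rail_mouth (a point): Outer end of the rail's blue flared open mouth, centre (rail frame x 0, y 175, z 190 mm). The flare, y 150 to 175, widens the channel by about 5 mm up, down and to the back, 2 mm to the front. The hanger enters here moving along the rail's -y, wheels upright, its axes parallel to the rail's.
- pin_hole (a point): Centre of the top of the 13 mm square, vertical pin hole in the blue block (23 x 30 mm, top 14 mm above the rail's top) on the rail near its open end: rail frame x 0, y 120, z 224 mm. The hole goes through into the channel.
- mark: Yellow tape, 10 mm wide, wrapped round the rail where the hanger is to hang; it obstructs nothing. Origin on the rail's top (z 210 mm) at the middle of the tape's width, axes as the rail's. It is somewhere between y -100 and 30 mm in the rail's frame.
- hanger: Loose orange hanger, about 0.28 kg, standing on its foot (50 x 60 x 6 mm, small sockets on it, to z 40). Origin: centre of the foot's underside, z up, x from its plate towards its wheels. Plate 8 mm thick, 60 wide (y), centred at x -21, to z 138; above it a black grip tab, 12 (x) x 24 mm (y), x -22, z 134 to 196. On the rail its origin is at z 70, so the tab rises 56 mm above the rail's top.
- hanger_axle (a point): Point midway between the hanger's two white wheels (hanger frame 0, 0, 120 mm). Wheels 22 mm diameter, 9 mm thick, at y -20 and 20, on 8 mm axles along x that join them to the plate and pass through the slot. They slide without turning. Seated on the channel floor this point is at z 190, rail x 0.
- hanger_tab (a point): Point to grip on the black tab, 14 mm below its top (hanger frame x -22, y 0, z 182 mm); grip across its 24 mm width, along the hanger's y.
- pin: Loose steel pin standing in its holder, 0.06 kg, origin at the centre of its lower tip (z 11 mm in the holder), z up. Round shank 10 mm diameter, 34 mm long, tip tapered; above it a red cylindrical knob, 22 mm diameter, z 34 to 70 mm, to be gripped from above.
- pin_collar (a point): Centre of the knob's underside on the pin (pin frame z 34 mm). Fully home, it rests on the top of the blue block, at point pin_hole.
- pin_holder: Fixed wooden block 55 x 55 mm, 45 mm high, with a 13 mm square hole, 38 mm deep, in its top in which the pin stands, the knob resting on the block's top. Origin under its centre.
- spray_can: Blue spray can, 66 mm diameter, 190 mm high, standing on the left. Leave alone. Origin under its centre.
- mug: White mug, 80 mm diameter, 95 mm high, standing on the right. Leave alone. Origin under its centre.
- wrench: Steel wrench, 200 mm long, lying beyond the rail's open end, on the left. Leave alone. Origin under its middle.
Things that resemble listed ones, but are neither listed nor needed, are in the scene too. Several things look just like the hanger: the one meant starts nearest to the robot's base.

How it is judged:
By the outcome, as a careful person would: the job done as asked, in the order asked, and still so for the second after the job is handed in, with the robot touching nothing.
It also fails if it takes over 72 s, if anything falls off the work surface, if the arm or the gripper's body presses on something with over 40 N, if the wrist force passes 120 N, or if a joint passes its speed limit or range.

## Robot

A 7-joint arm with a two-finger parallel gripper is mounted at the origin on the work surface. World frame = base frame: x ahead of the robot, y to its left, z up, the work surface at z = 0. Lengths are in m, angles in rad, forces in N, time in s.
With the tool pointing down it reaches from about 0.4 to 0.85 m from the base axis. Payload 10.4 kg.
Tool frame: the origin (TCP) lies at the very end of the fingers, on their centre line; the grasp point (between the pads) lies 19 mm behind it; z points along the fingers, y is the direction in which the jaws open and shut (so a half turn about z gives the same grasp; the last joint's range is limited). The gripper opens to 87 mm and grips with 3 to 60 N. Pads are 19 mm wide; open, the fingers measure 117 mm over their backs; the gripper's body (75 mm by 190 mm) begins 51 mm behind the grasp point.
Start: joints at [1.325, 0.332, -0.065, 1.46, 0.022, 1.35, -0.088], TCP at [0.138, -0.61, 0.223] pointing down, gripper open.
Joint ranges: [-2.6, 2.6], [-0.5, 2.12], [-1.47, 1.34], [0.16, 2.42], [-1.27, 4.41], [0.06, 2.06], [-2.6, 2.6]. Speed limits (rad/s): [2.22, 2.22, 2.79, 2.79, 3.14, 3.14, 3.14].

## Interface

Orientations are given as a unit quaternion [x, y, z, w].
In Python, from bench import r, eyes, job gives the robot as it stands. The module is installed in compiled form; this text tells all that it offers.
- The arm moves only by the tool play_rows, never from a script. Its argument "motion" is a list of rows, each a list of 7 numbers: the shift along the tool's x, y, z as a fraction of full scale, then the turn, a rotation vector about the tool's x, y, z as a fraction of full scale, then the opening in per cent of the stroke, from 0 (shut) to 100 (fully open). A call has 1 to 5 rows; each row is the pose to reach, as a shift and turn from the pose commanded when the call began, along the tool's axes at that moment; what a row does not reach only later rows make up. Full scale, the value 1, is 0.2 m for a shift and 90 degrees for a turn. A row lasts 1/8 s, in which the tool goes at most 62.5 mm and 10.7 degrees, less where a joint would pass 70% of its speed; a pose out of reach is approached as far as the arm can. A call with a number of a shift or a turn outside -1 to 1 is refused whole. A call with a gripper value outside its range is refused whole. The fingers move at their own pace and stop on an object; "squeeze" is the grip in N (left out, the last holds). Time passes only in rows, so rows that repeat a pose let the fingers close. It gives the time, the measured TCP pose, the force and the opening at its end, in the units of the state.
- r.read_state(): the state, without advancing time (a new reading comes with each control period).
- eyes.camera(name): name is "scene" or "top"; returns a dict with "image" (400x640x3 uint8, red, green, blue), "mtx" (3x3 intrinsics, pixels), "R" (3x3) and "t" (3): a world point X has camera coordinates R X + t. Camera axes: x right, y down, z forward; pixel columns grow to the right and rows downward; lengths in m; the calibration is good to about 2 mm. A picture is of the moment at which its call begins. There is no depth.
- job.close_job(): hands the job in, once; it reports no verdict.
Trained networks look in a picture, given as the dict that the camera call returned (one of the last four; its "shot" number tells which), for a name from the list of things; names that differ only in an ending like _2 or _b are one class to them, and where a whole thing is asked for, a point or a joint stands for the part that bears it (a point fixed in the world has none). Each returns a list of dicts, best first, with "p" (0 to 1); they miss things now and then, are a little off and sometimes report something else, mostly with a low value. They report only what shows in the picture. A call takes as long as a camera call. They do not tell look-alikes from the thing itself.
- eyes.regions_of(picture, label): "region" (400x640 bool, what is visible of it) and "xy" ([column, row] in pixels, amid what is visible of it).
- eyes.landmark_of(picture, label): "xy" ([column, row] in pixels: a listed point, or the origin of a listed thing).
The state is a dict: "time": time; "joint_positions": joint angles; "joint_vel": joint speeds; "joint_torque": joint torques, N m; "ee_pos": TCP position; "eef_rot": TCP orientation; "ft_force": force on the tool from outside, world axes, zero at the start; "torque": the same for the moment, N m; "width": finger opening in m.
Only numpy, scipy, OpenCV 4.12 (cv2) and the standard library are available. Lean on these libraries where they do the work, as an engineer would, in place of code of your own. Each camera call takes 0.05 s, during which the arm holds its last target. There are 200 camera calls.

## Working session

There is one attempt and no reset: what is moved stays moved. The work goes in short steps, Python scripts to look and compute and a tool call to move; the robot and the scene stay as the last step left them, time stands still between calls to the robot, and variables do not carry over. Pictures are saved under pics/ and viewed, about 8 in all and at most 12, crops included, and the job is handed in when it is done.

Besides the shell and the picture viewer there is one more tool, called after "Emit:" by a JSON object that holds its "name" and its "arguments", one argument or row to a line. play_rows: Moves the arm, as the interface text tells. Shift numbers are shares of 0.2 m and turn numbers shares of 90 degrees, none past 1 either way. Its arguments: {"type":"object","properties":{"motion":{"type":"array","items":{"type":"array","items":{"type":"number"}}},"squeeze":{"type":"number"}},"required":["motion"]}

```bash
mkdir -p pics
cat > h.py <<'E'
import numpy as np,cv2
from bench import r,eyes,job
from scipy.spatial.transform import Rotation as Ro
def shot(n,f=None):
    p=eyes.camera(n)
    if f: cv2.imwrite('pics/'+f,cv2.cvtColor(p['image'],cv2.COLOR_RGB2BGR))
    return p
def ray(p,xy):
    d=p['R'].T@np.linalg.inv(p['mtx'])@np.array([xy[0],xy[1],1.]); return -p['R'].T@p['t'],d/np.linalg.norm(d)
def atz(p,xy,z):
    c,d=ray(p,xy); return c+d*(z-c[2])/d[2]
def tri(p,a,q,b):
    c1,d1=ray(p,a);c2,d2=ray(q,b)
    s=np.linalg.lstsq(np.c_[d1,-d2],c2-c1,rcond=None)[0]
    x,y=c1+s[0]*d1,c2+s[1]*d2
    return (x+y)/2,np.linalg.norm(x-y)
def proj(p,X):
    v=p['mtx']@(p['R']@np.asarray(X,float)+p['t']); return v[:2]/v[2]
def delta(pos,rot): # target world pos, Rotation -> shares from commanded~measured
    s=r.read_state();R=Ro.from_quat(s['eef_rot'])
    return np.round(R.inv().apply(np.array(pos)-s['ee_pos'])/.2,3),np.round((R.inv()*rot).as_rotvec()/(np.pi/2),3)
E
python3 - <<'E'
from h import *
np.set_printoptions(precision=3,suppress=True)
s=r.read_state();print(s['time'],s['ee_pos'],Ro.from_quat(s['eef_rot']).as_matrix())
for n in['scene','top']:
    p=shot(n,n+'0.png'); print(n,-p['R'].T@p['t'])
    for l in['rail','rail_mouth','pin_hole','mark','hanger','hanger_axle','hanger_tab','pin','pin_collar','pin_holder','spray_can','mug','wrench']:
        print(l,[(np.round(d['xy'],1).tolist(),round(d['p'],2)) for d in eyes.landmark_of(p,l) if d['p']>.2])
a=cv2.imread('pics/scene0.png');b=cv2.imread('pics/top0.png')
E
```

```text
0.0 [ 0.138 -0.609  0.222] [[ 0.975  0.221 -0.   ]
 [ 0.221 -0.975  0.001]
 [-0.    -0.001 -1.   ]]
scene [1.111 0.547 0.949]
rail [([358.3, 212.7], 0.68), ([323.6, 242.6], 0.65), ([405.6, 264.7], 0.21)]
rail_mouth [([374.0, 235.2], 0.56), ([379.1, 351.7], 0.24)]
pin_hole [([357.9, 214.9], 0.83)]
mark [([320.4, 194.6], 0.6)]
hanger [([287.6, 164.7], 0.96), ([308.7, 173.2], 0.64), ([273.4, 141.4], 0.57)]
hanger_axle [([280.7, 163.9], 0.93), ([308.0, 150.2], 0.87), ([271.0, 118.3], 0.86), ([283.1, 140.2], 0.76), ([406.9, 249.4], 0.21)]
hanger_tab [([276.1, 155.8], 0.93), ([308.8, 131.4], 0.82), ([277.1, 125.1], 0.72), ([402.1, 256.9], 0.27)]
pin [([372.6, 233.3], 0.74)]
pin_collar [([407.2, 249.9], 0.55), ([404.8, 262.6], 0.42)]
pin_holder [([404.0, 263.9], 0.96), ([321.2, 245.0], 0.68), ([377.9, 352.0], 0.45)]
spray_can []
mug [([239.9, 193.2], 0.65), ([308.7, 178.2], 0.41)]
wrench [([378.9, 351.1], 0.98)]
top [ 0.474 -0.056  1.298]
rail [([309.2, 178.1], 0.82)]
rail_mouth [([242.3, 177.6], 0.68)]
pin_hole [([262.7, 173.1], 0.84)]
mark [([309.3, 172.2], 0.35), ([244.4, 222.0], 0.28)]
hanger [([429.6, 222.0], 0.97), ([391.6, 196.3], 0.81), ([396.4, 228.9], 0.59), ([307.1, 178.9], 0.57)]
hanger_axle [([404.2, 229.6], 0.96), ([445.2, 224.1], 0.81), ([397.7, 190.9], 0.77), ([497.0, 240.2], 0.75), ([263.5, 176.5], 0.71)]
hanger_tab [([455.6, 223.6], 0.92), ([412.8, 244.4], 0.91), ([403.6, 183.3], 0.73), ([514.0, 240.4], 0.6)]
pin [([247.2, 218.3], 0.39)]
pin_collar [([243.6, 223.3], 0.47)]
pin_holder [([247.5, 221.3], 0.73)]
spray_can [([174.0, 190.0], 0.77)]
mug [([427.8, 159.4], 0.69), ([247.8, 220.8], 0.47)]
wrench [([201.1, 141.7], 0.63), ([175.3, 190.9], 0.6), ([411.0, 243.8], 0.58)]
```

View pics/scene0.png

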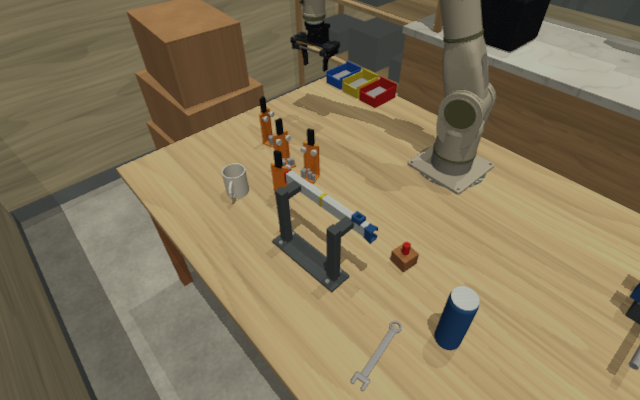

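View pics/top0.png

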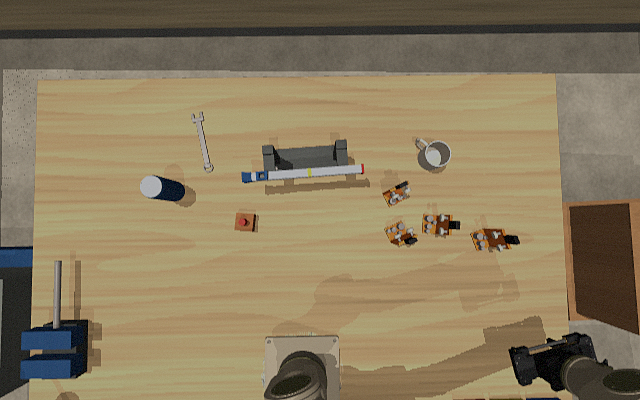

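Four hanger look-alikes. In the top view they are at (398,233), (441,224), (490,239) and (396,194), and the robot base is at about (302,365). The one at (398,233), which is scene (310,160), is nearest the base. I'll confirm it in an enlarged crop and with coordinates.

Run:
```python
from h import *
np.set_printoptions(precision=4,suppress=True)
p=shot('scene');q=shot('top')
for n,u in [((308.7,173.2),(398,234))]: pass
for n,z in(((398,233),.02),((441,224),.02),((490,239),.02),((396,194),.02)): x=atz(q,n,z);print(n,x,np.hypot(*x[:2]))
pr=lambda n,a,b:print(n,*tri(p,a,q,b))
pr('tab',(308.8,131.4),(412.8,244.4));pr('axle',(308,150.2),(404.2,229.6))
pr('hole',(357.9,214.9),(262.7,173.1));pr('mouth',(374,235.2),(242.3,177.6))
print('mark',atz(q,(309.3,172.2),.21),atz(p,(320.4,194.6),.21));print('hole z',atz(q,(262.7,173.1),.224))
pr('collar',(404.8,250),(243.6,223.3))
print('holder',atz(p,(404,263.9),0),atz(q,(247.5,221.3),0))
bg=lambda i:cv2.cvtColor(i,cv2.COLOR_RGB2BGR)
a=cv2.resize(bg(q['image'][205:265,375:435]),(400,400),interpolation=3)
b=cv2.resize(bg(p['image'][120:190,275:345]),(400,400),interpolation=3)
cv2.imwrite('pics/c1.png',np.hstack([a,b]))
c=cv2.resize(bg(q['image'][150:190,235:375]),(798,228),interpolation=3)
d=cv2.resize(bg(p['image'][165:245,280:385]),(480,366),interpolation=3)
d=np.hstack([d,np.zeros((366,318,3),np.uint8)])
cv2.imwrite('pics/c2.png',np.vstack([c,d]))
```

```text
(398, 233) [ 0.4319 -0.3089  0.02  ] 0.5309944959899885
(441, 224) [ 0.4581 -0.4463  0.02  ] 0.6395408557909475
(490, 239) [ 0.4083 -0.6003  0.02  ] 0.7260289438503883
(396, 194) [ 0.5555 -0.3059  0.02  ] 0.6341542697534268
tab [ 0.4092 -0.3211  0.1809] 0.011084781892929316
axle [ 0.4424 -0.3029  0.1294] 0.007256959253249635
hole [0.6017 0.0904 0.2274] 0.0046565848739259326
mouth [0.5962 0.1484 0.1947] 0.001611150183327459
mark [ 0.6061 -0.035   0.21  ] [ 0.6094 -0.0412  0.21  ]
hole z [0.6037 0.0892 0.224 ]
collar [0.4717 0.1706 0.0503] 0.004512158559891173
holder [0.4795 0.1798 0.    ] [0.4763 0.1691 0.    ]
```

View pics/c1.png

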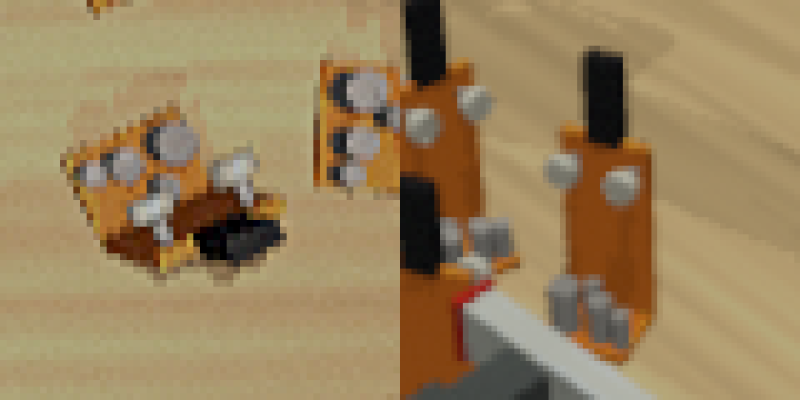

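View pics/c2.png

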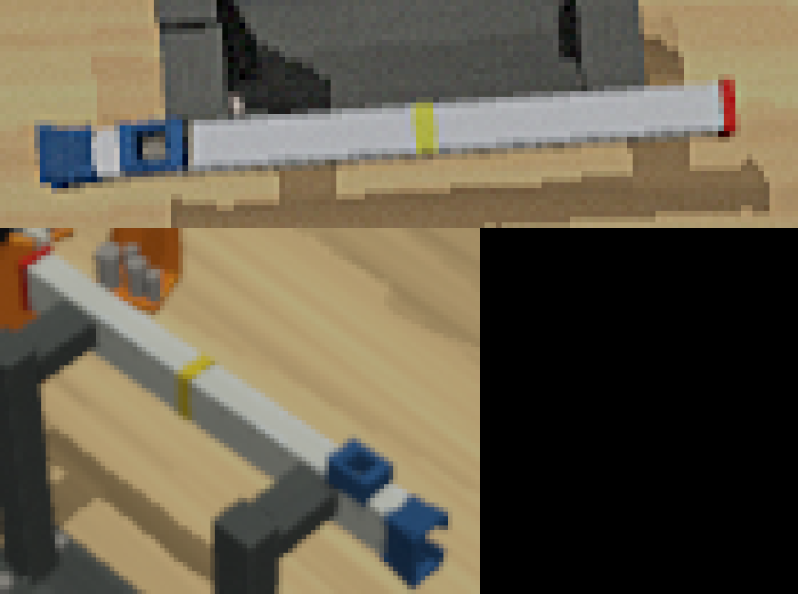

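The crop shows one orange hanger at (398,233), with two wheels and a black tab. Its wheels face away from the base. It is 0.53 m from the base and the others are at 0.63 m or more, so it is the one meant. The second crop shows the rail: hole at top (262,176), mark at (309.7,172.5), red stop at (362.7,169). I'll fit poses from these pixels.

```bash
cat > fit.py <<'E'
from h import *
from scipy.optimize import least_squares
def T(v,P): c,s=np.cos(v[2]),np.sin(v[2]); return np.array([v[0]+c*P[0]-s*P[1],v[1]+s*P[0]+c*P[1],P[2]])
def fit(obs,v0,**k):
    f=lambda v:np.concatenate([proj(c,T(v,[*(v[3] if a=='m' else a for a in P)]))-px for c,P,px in obs])
    o=least_squares(f,v0,loss='soft_l1'); return o.x,o.fun.reshape(-1,2)
E
python3 - <<'E'
from fit import *
np.set_printoptions(precision=4,suppress=True)
p=shot('scene');q=shot('top')
m=.001
H=[(q,(0,.02,.122),(397.95,236.5)),(q,(0,-.02,.122),(410.2,229.5)),(p,(0,.02,.12),(313.5,152.7)),(p,(0,-.02,.12),(303.4,149.7)),
(p,(-.022,0,.196),(311.05,129.1)),(q,(.025,.03,.006),(384.75,229.3)),(q,(.025,-.03,.006),(401.7,221.2)),(q,(-.025,.03,.138),(399,246.2)),(q,(-.025,-.03,.138),(417.7,239.8)),
(p,(-.017,-.03,.138),(303.5,141.9)),(p,(-.017,.03,.138),(319.1,146.6)),(p,(.025,.03,.003),(314.4,182.7))]
v,f=fit(H,[.43,-.31,.5]);print('hanger',v,np.degrees(v[2]),'\n',f.T)
print('tab',T(v,(-.022,0,.182)))
L=[(q,(0,.12,.224),(262,175.8)),(q,(0,'m',.21),(309.7,172.5)),(q,(0,-.15,.21),(362,168.8)),(p,(0,.12,.224),(359.2,216)),(p,(0,'m',.21),(323.1,194.7)),(p,(0,-.15,.21),(288.8,171.6)),(q,(0,.175,.21),(241.7,177.2))]
v,f=fit(L,[.6,-.03,0,0]);print('rail',v,np.degrees(v[2]),'\n',f.T)
for n,P in dict(hole=(0,.12,.224),mouth=(0,.175,.19),mark=(0,v[3],.21)).items():print(n,T(v,P))
E
```

```text
hanger [ 0.4328 -0.3055  0.38  ] 21.77408419933127 
 [[-0.474  -0.1317  0.3164  0.2591 -0.0754 -0.3814 -0.1381 -0.1734  0.2888
  -0.2512 -0.5641 -0.4616]
 [-0.0684  1.6065 -0.4124 -0.4659  0.0273 -0.2965  0.5534 -0.1118 -1.8335
  -0.224  -0.4396 -0.0198]]
tab [ 0.4123 -0.3137  0.182 ]
rail [ 0.6044 -0.0272  0.0582 -0.0087] 3.3360020069728433 
 [[-0.5566 -0.0536 -0.4148 -0.4775 -0.1756 -0.0815  0.1147]
 [-0.3192  0.1354  0.087  -0.5984  0.1219 -0.2161  0.3308]]
hole [0.5974 0.0926 0.224 ]
mouth [0.5942 0.1475 0.19  ]
mark [ 0.6049 -0.0359  0.21  ]
```

Emit:
{"name": "play_rows", "arguments": {
  "motion": [
    [0.2,-0.14,-0.2,0,0,-0.05,70],
    [0.5,-0.34,-0.39,0,0,-0.1,70],
    [0.83,-0.565,-0.39,0,0,-0.1,70],
    [0.83,-0.565,-0.39,0,0,-0.1,70],
    [0.83,-0.565,-0.39,0,0,-0.1,70]
  ]
}}

```text
time: 2.22
ee_pos: [0.2777, -0.4606, 0.3014]
eef_rot: [0.982, 0.191, 0.001, 0.001]
ft_force: [-0.4, -0.1, -0.8]
width: 0.0611
```

```bash
cat >> h.py <<'E'
def down(deg): c,s=np.cos(np.radians(deg)),np.sin(np.radians(deg)); return Ro.from_matrix([[c,s,0],[s,-c,0],[0,0,-1]])
def go(pos,deg):
    s=r.read_state();print('t',s['time'],'tcp',np.round(s['ee_pos'],4),'F',np.round(s['ft_force'],1),'w',round(s['width'],4),'delta',*delta(pos,down(deg)))
E
python3 -c "
from h import *
go((.4123,-.3137,.26),21.8)"
```

```text
t 2.225 tcp [ 0.2777 -0.4606  0.3014] F [-0.4 -0.1 -0.8] w 0.0611 delta [ 0.9   -0.428  0.207] [ 0.001 -0.001  0.003]
```

Emit:
{"name": "play_rows", "arguments": {
  "motion": [
    [0.3,-0.14,0,0,0,0,70],
    [0.6,-0.28,0.1,0,0,0,70],
    [0.9,-0.43,0.2,0,0,0,70],
    [0.9,-0.43,0.2,0,0,0,70],
    [0.9,-0.43,0.2,0,0,0,70]
  ]
}}

```text
time: 2.85
ee_pos: [0.4102, -0.3163, 0.2602]
eef_rot: [0.982, 0.189, -0.0, -0.0]
ft_force: [-0.5, -0.0, 0.8]
width: 0.0611
```

Run:
```python
from h import *
go((.4123,-.3137,.163),21.8)
bg=lambda i:cv2.cvtColor(i,cv2.COLOR_RGB2BGR)
p=shot('scene');q=shot('top')
a=cv2.resize(bg(q['image'][195:275,365:445]),(400,400),interpolation=3)
b=cv2.resize(bg(p['image'][90:190,260:360]),(400,400),interpolation=3)
cv2.imwrite('pics/c3.png',np.hstack([a,b]))
```

```text
t 2.85 tcp [ 0.4102 -0.3163  0.2602] F [-0.5 -0.   0.8] w 0.0611 delta [ 0.015 -0.008  0.486] [-0.  0.  0.]
```

View pics/c3.png

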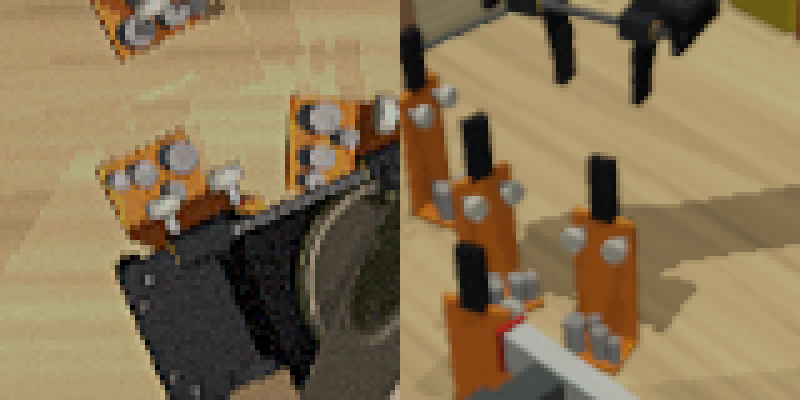

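The crop shows the hand over the right hanger, with its fingers on either side of the tab at about scene (310,129). Now descending and gripping.

Emit:
{"name": "play_rows", "arguments": {
  "motion": [
    [0.015,-0.005,0.15,0,0,0,70],
    [0.015,-0.005,0.3,0,0,0,70],
    [0.015,-0.005,0.42,0,0,0,70],
    [0.015,-0.005,0.485,0,0,0,70],
    [0.015,-0.005,0.485,0,0,0,45]
  ]
}}

```text
time: 3.58
ee_pos: [0.4119, -0.3149, 0.1633]
eef_rot: [0.982, 0.188, -0.0, -0.0]
ft_force: [-0.3, 0.0, 1.3]
width: 0.0566
```

Emit:
{"name": "play_rows", "arguments": {
  "motion": [
    [0,0,0,0,0,0,20],
    [0,0,0,0,0,0,10],
    [0,0,0,0,0,0,10],
    [0,0,0,0,0,0,10],
    [0,0,0,0,0,0,10]
  ],
  "squeeze": 50
}}

```text
time: 4.2
ee_pos: [0.4129, -0.3143, 0.1639]
eef_rot: [0.982, 0.189, 0.0, 0.0]
ft_force: [0.4, -1.1, 1.7]
width: 0.0236
```

Emit:
{"name": "play_rows", "arguments": {
  "motion": [
    [0,0,-0.03,0,0,0,10],
    [0,0,-0.12,0,0,0,10],
    [0,0,-0.3,0,0,0,10],
    [0,0,-0.5,0,0,0,10],
    [0,0,-0.6,0,0,0,10]
  ]
}}

```text
time: 4.82
ee_pos: [0.4133, -0.3141, 0.287]
eef_rot: [0.982, 0.189, 0.001, 0.001]
ft_force: [0.9, -0.2, -3.0]
width: 0.0238
```

Run:
```python
from h import *
go((.4123,-.3137,.3),3.34)
bg=lambda i:cv2.cvtColor(i,cv2.COLOR_RGB2BGR)
p=shot('scene');q=shot('top')
print(proj(p,(.41,-.315,.2)))
a=cv2.resize(bg(q['image'][195:275,365:445]),(400,400),interpolation=3)
b=cv2.resize(bg(p['image'][70:170,260:360]),(400,400),interpolation=3)
cv2.imwrite('pics/c4.png',np.hstack([a,b]))
```

```text
t 4.825 tcp [ 0.4133 -0.3141  0.287 ] F [ 0.9 -0.2 -3. ] w 0.0238 delta [-0.004 -0.004 -0.065] [ 0.002 -0.001  0.205]
[311.20634588 127.69867719]
```

View pics/c4.png

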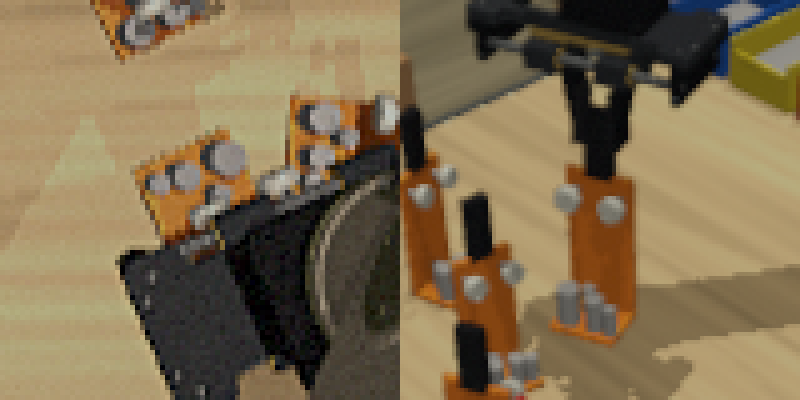

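The hanger is held upright. Carrying it across in front of the rail to the mouth.

Emit:
{"name": "play_rows", "arguments": {
  "motion": [
    [0.05,-0.12,-0.03,0,0,0.03,10],
    [0.13,-0.33,-0.065,0,0,0.08,10],
    [0.23,-0.57,-0.065,0,0,0.14,10],
    [0.33,-0.82,-0.065,0,0,0.19,10],
    [0.371,-0.928,-0.065,0,0,0.205,10]
  ]
}}

```text
time: 5.55
ee_pos: [0.4125, -0.1109, 0.2962]
eef_rot: [1.0, 0.03, -0.0, 0.0]
ft_force: [0.7, -0.9, -2.8]
width: 0.0235
```

```bash
python3 -c "
from h import *
go((.43,.08,.3),3.34)"
```

```text
t 5.55 tcp [ 0.4125 -0.1109  0.2962] F [ 0.7 -0.9 -2.8] w 0.0235 delta [ 0.145 -0.947 -0.019] [0.    0.    0.001]
```

Emit:
{"name": "play_rows", "arguments": {
  "motion": [
    [0.02,-0.12,-0.01,0,0,0,10],
    [0.05,-0.33,-0.02,0,0,0,10],
    [0.09,-0.58,-0.02,0,0,0,10],
    [0.12,-0.82,-0.02,0,0,0,10],
    [0.145,-0.947,-0.02,0,0,0,10]
  ]
}}

```text
time: 6.18
ee_pos: [0.4301, 0.0794, 0.3001]
eef_rot: [1.0, 0.031, -0.0, 0.0]
ft_force: [-0.1, -0.2, -2.0]
width: 0.0238
```

Emit:
{"name": "play_rows", "arguments": {
  "motion": [
    [0.03,-0.13,0,0,0,0,10],
    [0.07,-0.33,0,0,0,0,10],
    [0.12,-0.53,0,0,0,0,10],
    [0.14,-0.64,0,0,0,0,10],
    [0.14,-0.64,0,0,0,0,10]
  ]
}}

```text
time: 6.8
ee_pos: [0.4505, 0.2078, 0.2998]
eef_rot: [1.0, 0.031, -0.001, -0.0]
ft_force: [0.2, -0.8, -2.2]
width: 0.0237
```

Emit:
{"name": "play_rows", "arguments": {
  "motion": [
    [0.1,0.01,0,0,0,0,10],
    [0.28,0.03,0,0,0,0,10],
    [0.47,0.055,0,0,0,0,10],
    [0.59,0.055,0,0,0,0,10],
    [0.59,0.055,0,0,0,0,10]
  ]
}}

```text
time: 7.42
ee_pos: [0.5708, 0.2002, 0.299]
eef_rot: [1.0, 0.028, -0.001, 0.0]
ft_force: [-0.0, 0.1, -2.9]
width: 0.0236
```

```bash
python3 -c "
from h import *
go((.5688,.2061,.235),3.34)"
```

```text
t 7.425 tcp [0.5708 0.2002 0.299 ] F [-0.   0.1 -2.9] w 0.0236 delta [-0.008 -0.03   0.32 ] [ 0.     0.001 -0.002]
```

Emit:
{"name": "play_rows", "arguments": {
  "motion": [
    [0,-0.015,0.06,0,0,0,10],
    [-0.004,-0.03,0.16,0,0,0,10],
    [-0.008,-0.03,0.25,0,0,0,10],
    [-0.008,-0.03,0.32,0,0,0,10],
    [-0.008,-0.03,0.32,0,0,0,10]
  ]
}}

```text
time: 8.05
ee_pos: [0.5674, 0.2071, 0.2354]
eef_rot: [1.0, 0.029, -0.001, 0.0]
ft_force: [-0.2, -0.6, -3.1]
width: 0.0234
```

Run:
```python
from fit import *
np.set_printoptions(precision=4,suppress=True)
go((.5688,.2061,.235),3.34)
bg=lambda i:cv2.cvtColor(i,cv2.COLOR_RGB2BGR)
p=shot('scene');q=shot('top')
s=r.read_state();t=np.array(s['ee_pos']);V=[.6044,-.0272,.0582]
R=down(3.34).as_matrix()
W=lambda y:t+R[:,0]*.022-R[:,1]*y+[0,0,.1205-.1635+0]  # expected wheel centres
for y in(.02,-.02):print('wheel exp',proj(p,W(y)),W(y))
print('mouth exp',proj(p,T(V,(0,.175,.19))))
for l in['hanger_axle','hanger','rail_mouth']:print(l,[(np.round(d['xy'],1),round(d['p'],2)) for d in eyes.landmark_of(p,l)[:3]])
b=cv2.resize(bg(p['image'][185:285,330:430]),(600,600),interpolation=3)
cv2.imwrite('pics/c5.png',b)
```

```text
t 8.05 tcp [0.5674 0.2071 0.2354] F [-0.2 -0.6 -3.1] w 0.0234 delta [0.007 0.006 0.002] [ 0.001  0.001 -0.   ]
wheel exp [401.0272 252.8637] [0.5888 0.229  0.194 ]
wheel exp [387.8572 243.743 ] [0.5912 0.1891 0.194 ]
mouth exp [374.4401 235.8112]
hanger_axle [(array([269.6, 115.4]), 0.97), (array([283.5, 162.2]), 0.78), (array([284.2, 141.3]), 0.68)]
hanger [(array([273.2, 142. ]), 0.88), (array([285.8, 165.2]), 0.84), (array([388.2, 274.5]), 0.77)]
rail_mouth [(array([375.2, 236.7]), 0.59)]
```

View pics/c5.png

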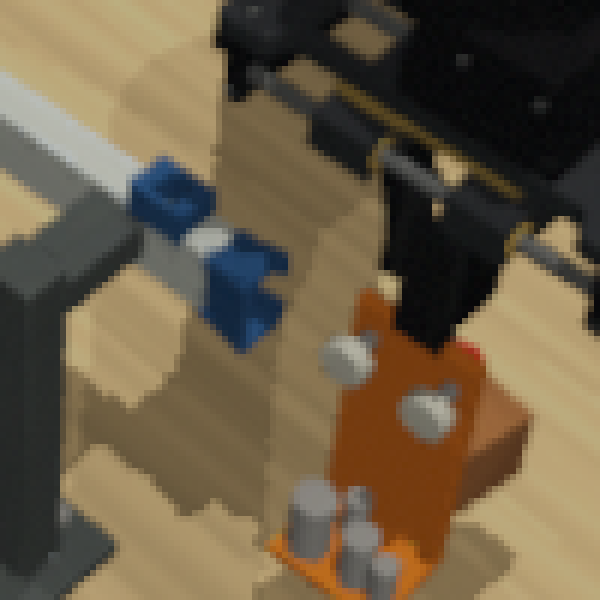

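The wheels show at (387.5,245) and (401.3,254), within about 1 px of where I expected. The mouth is at (375,236). Now feeding in gently.

Emit:
{"name": "play_rows", "arguments": {
  "motion": [
    [0.007,0.04,0.005,0,0,0,10],
    [0.007,0.09,0.005,0,0,0,10],
    [0.007,0.14,0.005,0,0,0,10],
    [0.007,0.19,0.005,0,0,0,10],
    [0.007,0.24,0.005,0,0,0,10]
  ]
}}

```text
time: 8.93
ee_pos: [0.5721, 0.159, 0.2356]
eef_rot: [1.0, 0.029, 0.0, 0.0]
ft_force: [-0.4, -0.2, -3.3]
width: 0.0235
```

Emit:
{"name": "play_rows", "arguments": {
  "motion": [
    [0,0.03,0,0,0,0,10],
    [0,0.06,0,0,0,0,10],
    [0,0.09,0,0,0,0,10],
    [0,0.12,0,0,0,0,10],
    [0,0.12,0,0,0,0,10]
  ]
}}

```text
time: 9.55
ee_pos: [0.5734, 0.1352, 0.2354]
eef_rot: [1.0, 0.028, -0.0, 0.0]
ft_force: [-1.7, -0.8, -2.1]
width: 0.0233
```

Run:
```python
from fit import *
V=[.6044,-.0272,.0582]
go(T(V,(-.022,-.0087,.235)),3.34)
p=shot('scene');bg=lambda i:cv2.cvtColor(i,cv2.COLOR_RGB2BGR)
cv2.imwrite('pics/c6.png',cv2.resize(bg(p['image'][185:285,320:420]),(600,600),interpolation=3))
```

```text
t 9.55 tcp [0.5734 0.1352 0.2354] F [-1.7 -0.8 -2.1] w 0.0233 delta [-0.002  0.863  0.003] [ 0.     0.    -0.001]
```

View pics/c6.png

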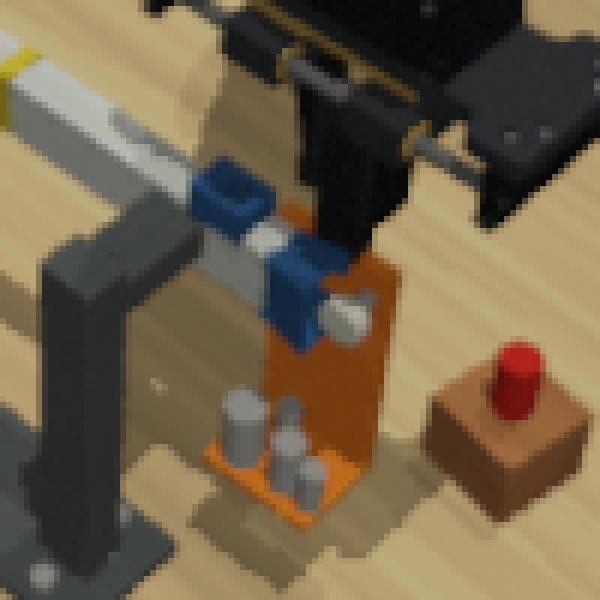

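The leading wheel is inside the channel and the second is at the mouth (378,237). Forces are small, so I'll continue.

Emit:
{"name": "play_rows", "arguments": {
  "motion": [
    [0,0.04,0,0,0,0,10],
    [0,0.08,0,0,0,0,10],
    [0,0.12,0,0,0,0,10],
    [0,0.16,0,0,0,0,10],
    [0,0.2,0,0,0,0,10]
  ]
}}

```text
time: 10.22
ee_pos: [0.5758, 0.0954, 0.2355]
eef_rot: [1.0, 0.029, 0.0, 0.0]
ft_force: [-2.1, -0.3, -2.2]
width: 0.0231
```

Emit:
{"name": "play_rows", "arguments": {
  "motion": [
    [0,0.04,0,0,0,0,10],
    [0,0.09,0,0,0,0,10],
    [0,0.14,0,0,0,0,10],
    [0,0.2,0,0,0,0,10],
    [0,0.25,0,0,0,0,10]
  ]
}}

```text
time: 10.85
ee_pos: [0.5788, 0.045, 0.2355]
eef_rot: [1.0, 0.029, 0.0, 0.0]
ft_force: [-0.9, 0.4, -3.1]
width: 0.0236
```

Run:
```python
from fit import *
V=[.6044,-.0272,.0582]
go(T(V,(-.022,-.0087,.235)),3.34)
```

```text
t 10.85 tcp [0.5788 0.045  0.2355] F [-0.9  0.4 -3.1] w 0.0236 delta [-0.003  0.411  0.003] [ 0.    -0.    -0.001]
```

Running freely. Going to just short of the mark, then I'll measure.

Emit:
{"name": "play_rows", "arguments": {
  "motion": [
    [0,0.05,0,0,0,0,10],
    [-0.002,0.13,0,0,0,0,10],
    [-0.003,0.23,0,0,0,0,10],
    [-0.003,0.33,0,0,0,0,10],
    [-0.003,0.4,0,0,0,0,10]
  ]
}}

```text
time: 11.48
ee_pos: [0.5828, -0.036, 0.2355]
eef_rot: [1.0, 0.028, 0.0, 0.0]
ft_force: [-0.2, -0.3, -3.2]
width: 0.0234
```

Emit:
{"name": "play_rows", "arguments": {
  "motion": [
    [0,0.01,0.003,0,0,0,10],
    [0,0.01,0.006,0,0,0,10],
    [0,0.01,0.008,0,0,0,10],
    [0,0.01,0.008,0,0,0,10]
  ]
}}

```text
time: 11.98
ee_pos: [0.5828, -0.0351, 0.234]
eef_rot: [1.0, 0.029, 0.0, -0.0]
ft_force: [0.2, 0.5, -3.3]
width: 0.0232
```

Run:
```python
from fit import *
V=[.6044,-.0272,.0582]
go(T(V,(-.022,-.0087,.2335)),3.34)
p=shot('scene');q=shot('top');bg=lambda i:cv2.cvtColor(i,cv2.COLOR_RGB2BGR)
a=cv2.resize(bg(p['image'][150:250,260:360]),(400,400),interpolation=3)
b=cv2.resize(bg(q['image'][140:240,260:360]),(400,400),interpolation=3)
cv2.imwrite('pics/c7.png',np.hstack([a,b]))
```

```text
t 11.975 tcp [ 0.5828 -0.0351  0.234 ] F [ 0.2  0.5 -3.3] w 0.0232 delta [0.    0.01  0.003] [-0. -0.  0.]
```

View pics/c7.png

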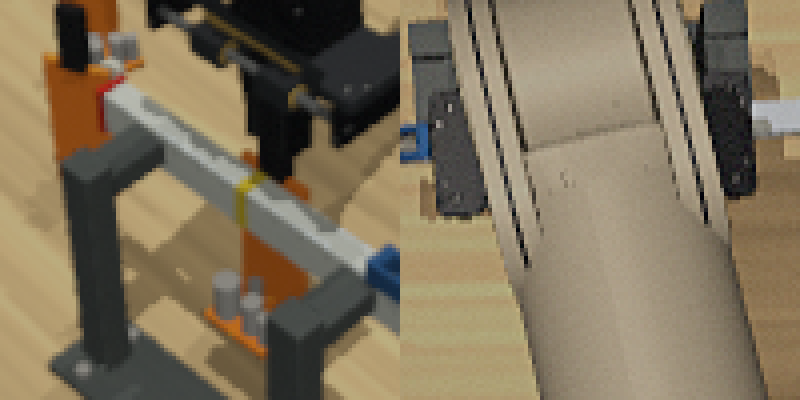

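The hanger stands at the tape, scene (322,197). Seating it on the channel floor.

Emit:
{"name": "play_rows", "arguments": {
  "motion": [
    [0,0.008,0.004,0,0,0,10],
    [0,0.008,0.008,0,0,0,10],
    [0,0.008,0.012,0,0,0,10],
    [0,0.008,0.012,0,0,0,10]
  ]
}}

```text
time: 12.58
ee_pos: [0.5833, -0.0365, 0.2336]
eef_rot: [1.0, 0.029, 0.001, -0.0]
ft_force: [-4.6, 1.8, 12.6]
width: 0.0235
```

Emit:
{"name": "play_rows", "arguments": {
  "motion": [
    [0,0,-0.005,0,0,0,10],
    [0,0,-0.006,0,0,0,10],
    [0,0,-0.006,0,0,0,29],
    [0,0,-0.006,0,0,0,34],
    [0,0,-0.006,0,0,0,50]
  ],
  "squeeze": 10
}}

```text
time: 13.2
ee_pos: [0.5828, -0.0378, 0.2324]
eef_rot: [1.0, 0.029, -0.0, 0.0]
ft_force: [0.4, 0.5, -0.4]
width: 0.0334
```

Emit:
{"name": "play_rows", "arguments": {
  "motion": [
    [0,0,0,0,0,0,60],
    [0,0,-0.03,0,0,0,60],
    [0,0,-0.12,0,0,0,60],
    [0,0,-0.3,0,0,0,60],
    [0,0,-0.5,0,0,0,60]
  ]
}}

```text
time: 13.82
ee_pos: [0.5827, -0.0373, 0.335]
eef_rot: [1.0, 0.029, 0.0, 0.0]
ft_force: [0.4, 0.7, 0.9]
width: 0.0522
```

Run:
```python
from fit import *
np.set_printoptions(precision=4,suppress=True)
go((.472,.172,.25),3.34)
p=shot('scene');bg=lambda i:cv2.cvtColor(i,cv2.COLOR_RGB2BGR)
V=[.6044,-.0272,.0582]
print('tab top at mark exp',proj(p,T(V,(-.022,-.0087,.266))),'mark',proj(p,T(V,(0,-.0087,.21))))
for l in('pin_collar','pin','hanger_tab'):print(l,[(np.round(d['xy'],1),round(d['p'],2)) for d in eyes.landmark_of(p,l)[:4]])
a=cv2.resize(bg(p['image'][150:230,280:360]),(400,400),interpolation=3)
b=cv2.resize(bg(p['image'][230:280,380:430]),(400,400),interpolation=3)
cv2.imwrite('pics/c8.png',np.hstack([a,b]))
```

```text
t 13.825 tcp [ 0.5827 -0.0373  0.335 ] F [0.4 0.7 0.9] w 0.0522 delta [-0.492 -1.077  0.425] [ 0. -0. -0.]
tab top at mark exp [328.5385 175.5273] mark [322.9087 194.8284]
pin_collar [(array([404.3, 249.1]), 0.63)]
pin [(array([399.6, 259.6]), 0.49)]
hanger_tab [(array([324. , 179.6]), 0.96), (array([261.5, 101.8]), 0.93), (array([277. , 155.4]), 0.89), (array([279.2, 120.8]), 0.59)]
```

View pics/c8.png

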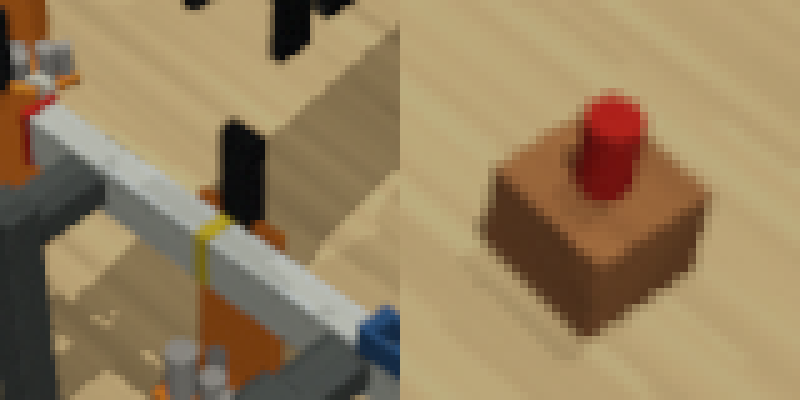

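The hanger hangs at the mark: the tab top is at (328.6,174.6), against an expected (328.5,175.5). The pin knob's top is at (406.9,244.8). Locating the pin.

Run:
```python
from fit import *
np.set_printoptions(precision=4,suppress=True)
p=shot('scene');q=shot('top')
print(atz(p,(406.9,244.75),.081),'holder',(atz(p,(392.5,251.5),.045)+atz(p,(418.75,254.1),.045))/2)
im=q['image'][195:250,215:280].astype(int)
m=(im[...,0]>150)&(im[...,1]<60)
ys,xs=np.nonzero(m);print(len(xs)); 
if len(xs):print('top red',xs.mean()+215,ys.mean()+195,atz(q,(xs.mean()+215,ys.mean()+195),.078))
im=p['image'][230:280,380:430].astype(int);m=(im[...,0]>160)&(im[...,1]<60)
ys,xs=np.nonzero(m);print('scene red',xs.mean()+380,ys.mean()+230,len(xs),atz(p,(xs.mean()+380,ys.mean()+230),.081))
```

```text
[0.4763 0.1738 0.081 ] holder [0.4758 0.1749 0.045 ]
2
top red 241.5 223.5 [0.4698 0.1736 0.078 ]
scene red 406.5 244.5 22 [0.4764 0.1725 0.081 ]
```

Emit:
{"name": "play_rows", "arguments": {
  "motion": [
    [-0.07,-0.14,0,0,0,0,60],
    [-0.2,-0.4,0,0,0,0,60],
    [-0.33,-0.68,0,0,0,0,60],
    [-0.45,-0.95,0,0,0,0,60],
    [-0.49,-1,0.1,0,0,0,60]
  ]
}}

```text
time: 14.75
ee_pos: [0.4715, 0.1609, 0.3132]
eef_rot: [0.999, 0.032, 0.001, 0.0]
ft_force: [0.4, -2.3, 0.2]
width: 0.0522
```

```bash
python3 -c "
from h import *
go((.475,.1735,.13),3.34)"
```

```text
t 14.75 tcp [0.4715 0.1609 0.3132] F [ 0.4 -2.3  0.2] w 0.0522 delta [ 0.02  -0.062  0.916] [ 0.    -0.001  0.004]
```

Emit:
{"name": "play_rows", "arguments": {
  "motion": [
    [0.015,-0.06,0.15,0,0,0,60],
    [0.015,-0.07,0.4,0,0,0,60],
    [0.015,-0.07,0.65,0,0,0,60],
    [0.015,-0.07,0.85,0,0,0,60],
    [0.015,-0.07,0.92,0,0,0,60]
  ]
}}

```text
time: 15.38
ee_pos: [0.474, 0.1701, 0.1263]
eef_rot: [1.0, 0.029, -0.002, 0.0]
ft_force: [-0.7, -0.6, 1.7]
width: 0.0523
```

Run:
```python
from fit import *
go((.475,.1735,.052),3.34)
p=shot('scene');print(proj(p,r.read_state()['ee_pos']))
cv2.imwrite('pics/c9.png',cv2.resize(cv2.cvtColor(p['image'][200:280,360:440],cv2.COLOR_RGB2BGR),(560,560),interpolation=3))
```

```text
t 15.375 tcp [0.474  0.1701 0.1263] F [-0.7 -0.6  1.7] w 0.0523 delta [ 0.008 -0.017  0.371] [ 0.     0.003 -0.   ]
[408.63187493 233.15744711]
```

View pics/c9.png

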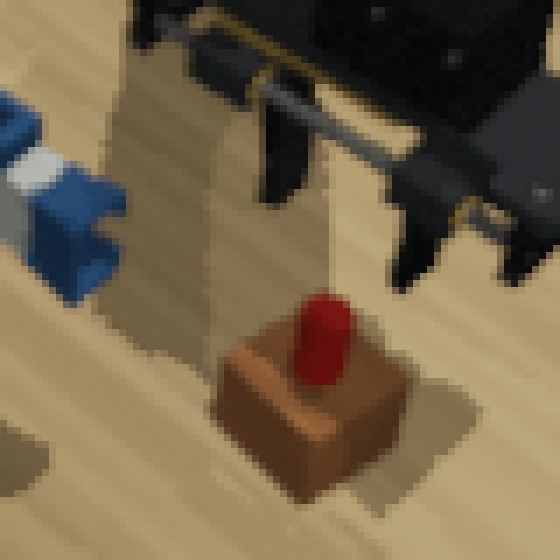

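The fingers straddle the knob (406,244) squarely. Descending and gripping.

Emit:
{"name": "play_rows", "arguments": {
  "motion": [
    [0.006,-0.012,0.1,0,0,0,60],
    [0.006,-0.012,0.2,0,0,0,60],
    [0.006,-0.012,0.3,0,0,0,60],
    [0.006,-0.012,0.365,0,0,0,60],
    [0.006,-0.012,0.365,0,0,0,60]
  ]
}}

```text
time: 16.05
ee_pos: [0.4761, 0.1731, 0.0548]
eef_rot: [1.0, 0.029, -0.001, 0.0]
ft_force: [0.2, 0.2, 0.5]
width: 0.0519
```

Emit:
{"name": "play_rows", "arguments": {
  "motion": [
    [0,0,0,0,0,0,40],
    [0,0,0,0,0,0,15],
    [0,0,0,0,0,0,10],
    [0,0,0,0,0,0,10],
    [0,0,0,0,0,0,10]
  ],
  "squeeze": 35
}}

```text
time: 16.68
ee_pos: [0.4769, 0.1731, 0.0559]
eef_rot: [1.0, 0.029, 0.0, 0.0]
ft_force: [0.5, -1.0, 1.9]
width: 0.0203
```

Emit:
{"name": "play_rows", "arguments": {
  "motion": [
    [0,0,-0.04,0,0,0,10],
    [0,0,-0.12,0,0,0,10],
    [0,0,-0.25,0,0,0,10],
    [0,0,-0.45,0,0,0,10],
    [0,0,-0.65,0,0,0,10]
  ]
}}

```text
time: 17.3
ee_pos: [0.4765, 0.1735, 0.1879]
eef_rot: [1.0, 0.029, 0.0, -0.0]
ft_force: [1.5, -0.1, 0.1]
width: 0.0202
```

Emit:
{"name": "play_rows", "arguments": {
  "motion": [
    [0,0,-0.15,0,0,0,10],
    [0,0,-0.35,0,0,0,10],
    [0,0,-0.5,0,0,0,10],
    [0,0,-0.5,0,0,0,10]
  ]
}}

```text
time: 17.8
ee_pos: [0.4774, 0.1741, 0.2886]
eef_rot: [1.0, 0.029, 0.002, -0.0]
ft_force: [0.3, -0.5, -0.7]
width: 0.0202
```

Run:
```python
from fit import *
V=[.6044,-.0272,.0582]
go(T(V,(0,.12,.290)),3.34)
p=shot('scene');e=np.array(r.read_state()['ee_pos'])
print('exp collar',proj(p,e-[0,0,.011]),'tip',proj(p,e-[0,0,.045]))
cv2.imwrite('pics/c10.png',cv2.resize(cv2.cvtColor(p['image'][150:250,360:460],cv2.COLOR_RGB2BGR),(600,600),interpolation=3))
```

```text
t 17.8 tcp [0.4774 0.1741 0.2886] F [ 0.3 -0.5 -0.7] w 0.0202 delta [ 0.575  0.442 -0.004] [-0.    -0.003  0.   ]
exp collar [417.60776689 194.85663811] tip [415.4958208  204.55299155]
```

View pics/c10.png

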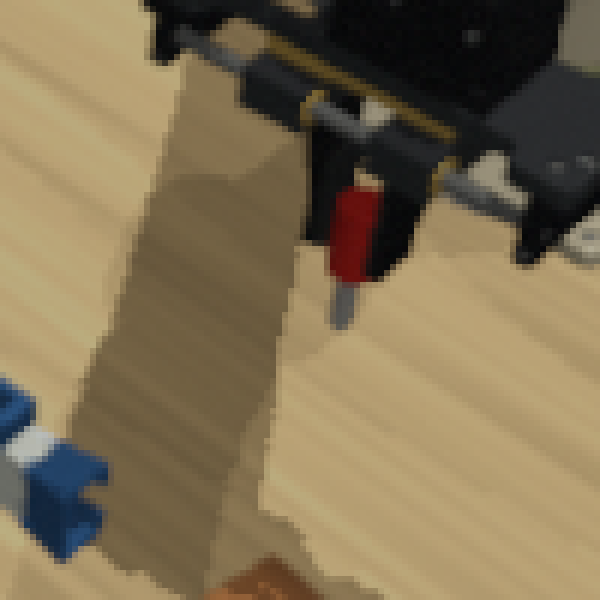

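The pin is held upright. The collar is at about (417.8,196.7) and the tip at (416.8,204.7), near the expected pixels. Moving above the hole.

Emit:
{"name": "play_rows", "arguments": {
  "motion": [
    [0.08,0.06,0,0,0,0,10],
    [0.22,0.17,0,0,0,0,10],
    [0.38,0.29,0,0,0,0,10],
    [0.52,0.4,0,0,0,0,10],
    [0.575,0.44,0,0,0,0,10]
  ]
}}

```text
time: 18.48
ee_pos: [0.5973, 0.0904, 0.2842]
eef_rot: [1.0, 0.028, -0.001, -0.0]
ft_force: [0.4, 0.6, -0.7]
width: 0.02
```

Emit:
{"name": "play_rows", "arguments": {
  "motion": [
    [0,0,0,0,0,0,10],
    [0,0,0,0,0,0,10]
  ]
}}

```text
time: 18.73
ee_pos: [0.5956, 0.0935, 0.2859]
eef_rot: [1.0, 0.03, -0.0, -0.0]
ft_force: [-0.5, 0.7, 0.1]
width: 0.0201
```

Run:
```python
from fit import *
np.set_printoptions(precision=2,suppress=True)
V=[.6044,-.0272,.0582]
h=T(V,(0,.12,.224))
go(h+[0,0,.066],3.34)
p=shot('scene');e=np.array(r.read_state()['ee_pos'])
print('exp collar',proj(p,e-[0,0,.011]),'tip',proj(p,e-[0,0,.045]),'hole',proj(p,h),'knob mid',proj(p,e+[0,0,.007]))
b=proj(p,e-[0,0,.011]);print('d/dx per mm',(proj(p,e-[-.01,0,.011])-b)/10,'dy',(proj(p,e-[0,-.01,.011])-b)/10)
i=p['image'].astype(int);m=(i[...,0]>70)&(i[...,1]<35)&(i[...,2]<45);m[:150]=0;m[260:]=0;m[:,:330]=0;m[:,400:]=0
ys,xs=np.nonzero(m);
for y in np.unique(ys):print(y,xs[ys==y].min(),xs[ys==y].max(),end='; ')
cv2.imwrite('pics/c11.png',cv2.resize(cv2.cvtColor(p['image'][160:240,320:400],cv2.COLOR_RGB2BGR),(600,600),interpolation=3))
```

```text
t 18.725 tcp [0.6  0.09 0.29] F [-0.5  0.7  0.1] w 0.0201 delta [ 0.01  0.01 -0.02] [-0.  0.  0.]
exp collar [360.53 200.9 ] tip [359.77 210.56] hole [358.71 215.41] knob mid [360.95 195.59]
d/dx per mm [-0.29  0.19] dy [0.29 0.21]
188 359 361; 189 358 362; 190 358 362; 191 358 362; 192 358 362; 193 358 362; 194 358 362; 195 358 361; 196 358 361; 197 358 361; 198 358 361; 199 358 361; 200 358 361; 201 358 361; 202 358 362; 203 360 361;
```

Run:
```python
from fit import *
p=shot('scene');i=p['image'].astype(int)
for y in(190,194,198,202,204,206,208,210,212):print(y,' '.join('%d,%d,%d'%tuple(i[y,x]) for x in range(351,370)))
ch=cv2.matchTemplate
m=(i[...,0]>2.2*i[...,1])&(i[...,0]>40)&(i[...,0]>2*i[...,2]);m[:170]=0;m[215:]=0;m[:,:345]=0;m[:,375:]=0
ys,xs=np.nonzero(m);print([(int(y),int(xs[ys==y].min()),int(xs[ys==y].max())) for y in np.unique(ys)])
b=(i[...,2]>i[...,0]+25);
for y in range(204,230):print(y,''.join('B' if b[y,x] and i[y,x,2]>90 else 'b' if b[y,x] else 'r' if m[y,x] else 'k' if i[y,x].sum()<120 else 'g' if abs(i[y,x,0]-i[y,x,2])<25 else '.' for x in range(340,385)))
```

```text
190 137,117,82 100,86,60 41,35,25 12,12,12 18,19,17 19,19,19 64,19,16 95,15,14 103,17,17 103,17,13 103,16,13 82,18,16 43,18,16 14,13,15 18,20,20 21,23,23 23,22,22 33,27,18 22,18,14
194 116,98,68 77,64,44 22,19,17 14,13,14 19,19,18 18,19,18 66,14,14 87,14,10 94,15,13 99,17,13 101,15,13 72,17,14 30,16,15 12,14,13 11,11,12 9,10,11 6,7,8 8,10,8 11,12,13
198 110,93,64 111,94,65 113,96,67 111,95,65 108,92,64 104,82,57 91,46,32 91,12,9 97,15,11 101,15,13 103,17,15 64,17,16 13,13,14 13,14,13 10,12,12 10,12,10 9,9,10 9,11,12 9,8,10
202 105,88,61 104,88,62 105,89,62 105,89,61 106,90,62 107,91,63 101,67,45 101,32,22 100,15,13 102,16,13 99,15,13 73,19,18 30,12,13 7,8,8 45,39,29 91,77,52 114,97,67 119,101,70 119,102,70
204 117,100,69 114,96,67 111,94,65 108,92,64 105,90,62 105,89,62 106,90,63 98,84,60 86,75,65 86,73,69 90,75,71 91,76,67 100,83,61 105,88,61 111,94,66 112,96,66 112,95,66 112,95,66 115,98,67
206 117,100,70 118,101,70 118,101,70 118,100,70 115,98,67 111,94,65 107,91,63 98,84,61 84,79,70 84,83,79 85,85,81 87,82,70 103,89,65 113,96,67 114,97,68 116,98,68 115,97,67 114,96,67 111,94,65
2
[... 1477 characters left out ...]

216 ggggggggggggbbbbbbbbbbbbbg...................
217 ggggggggggggbbbbbbbbbbbbbg...................
218 ggggggggggggbbbbbbbbbbbbbg...................
219 ggggggggggggbbbbbbbbbbbbbg...................
220 ggggggggggggbbbbbbbbbbbbbg...................
221 gggggggggggkgbbbbbbbbbbbgg...................
222 gggggggggggggggbbbbbbbbggggg.................
223 gggggggggggggggggbbbbgggggggggg..............
224 ggggggggggggggggggbbgggggggggbbg.............
225 ggggggggggggkgggggggggggggggbbbbgg...........
226 ggggggggggggkggggggggggggggBbbbbbbbgg........
227 gggggggggggggggggggggggggbbbbbbbbbbbbg.......
228 ggggggggggggggggggggggggBbbbbbbbbbbbbb.......
229 ggggggggggg..gggggggggggbbbbbbbbbbbbbb.......
```

Run:
```python
from fit import *
np.set_printoptions(precision=2,suppress=True)
V=[.6044,-.0272,.0582]
p=shot('scene');i=p['image'].astype(int)
C=np.array([proj(p,T(V,(a,.12+b,z))) for a in(-.0115,.0115) for b in(-.015,.015) for z in(.21,.224)])
print(C.min(0),C.max(0))
# synthetic mask vs. observed blue mask
b=(i[...,2]>i[...,0]+20);b[:205]=0;b[224:]=0;b[:,:348]=0;b[:,370:]=0
m=np.zeros((400,640),np.uint8);cv2.fillConvexPoly(m,cv2.convexHull(np.round(C*16).astype(np.int32)),1,shift=4)
for n,k in(('obs',b),('model',m)):
    ys,xs=np.nonzero(k);print(n,len(xs),xs.mean(),ys.mean(),xs.min(),xs.max(),ys.min(),ys.max())
go(T(V,(0,.12,.265)),3.34)
s=r.read_state();print(s['ee_pos'])
```

```text
[351.04 210.1 ] [366.19 224.62]
obs 122 357.8114754098361 217.8360655737705 351 365 212 223
model 159 358.47798742138366 217.42138364779873 351 366 210 225
t 18.875 tcp [0.6  0.09 0.29] F [-0.7  0.  -1.1] w 0.0197 delta [0.01 0.   0.11] [ 0. -0.  0.]
[0.6  0.09 0.29]
```

Model and picture agree to about 0.5 px. Lowering slowly with a force check.

Emit:
{"name": "play_rows", "arguments": {
  "motion": [
    [0.014,0.003,0.02,0,0,0,10],
    [0.014,0.003,0.05,0,0,0,10],
    [0.014,0.003,0.08,0,0,0,10],
    [0.014,0.003,0.1,0,0,0,10],
    [0.014,0.003,0.12,0,0,0,10]
  ]
}}

```text
time: 19.5
ee_pos: [0.5994, 0.0916, 0.2614]
eef_rot: [1.0, 0.029, -0.0, 0.0]
ft_force: [-1.5, 0.2, -0.7]
width: 0.0199
```

Emit:
{"name": "play_rows", "arguments": {
  "motion": [
    [-0.004,-0.004,0.02,0,0,0,10],
    [-0.004,-0.004,0.045,0,0,0,10],
    [-0.004,-0.004,0.07,0,0,0,10],
    [-0.004,-0.004,0.09,0,0,0,10],
    [-0.004,-0.004,0.11,0,0,0,10]
  ]
}}

```text
time: 20.12
ee_pos: [0.5986, 0.0923, 0.2395]
eef_rot: [1.0, 0.029, 0.0, 0.0]
ft_force: [-0.5, -0.4, -1.3]
width: 0.0195
```

Emit:
{"name": "play_rows", "arguments": {
  "motion": [
    [0,0,0.01,0,0,0,10],
    [0,0,0.018,0,0,0,10],
    [0,0,0.026,0,0,0,10],
    [0,0,0.032,0,0,0,10],
    [0,0,0.032,0,0,0,10]
  ]
}}

```text
time: 20.75
ee_pos: [0.5988, 0.0924, 0.2349]
eef_rot: [1.0, 0.029, 0.001, 0.0]
ft_force: [-3.9, -2.8, 9.9]
width: 0.02
```

Contact came at TCP z 0.235, as expected for fully home. Releasing and backing off.

Emit:
{"name": "play_rows", "arguments": {
  "motion": [
    [0,0,-0.004,0,0,0,10],
    [0,0,-0.004,0,0,0,28],
    [0,0,-0.004,0,0,0,40],
    [0,0,-0.004,0,0,0,55],
    [0,0,-0.004,0,0,0,60]
  ],
  "squeeze": 10
}}

```text
time: 21.38
ee_pos: [0.5986, 0.0924, 0.234]
eef_rot: [1.0, 0.029, -0.0, 0.0]
ft_force: [0.3, 0.1, 1.1]
width: 0.0464
```

Emit:
{"name": "play_rows", "arguments": {
  "motion": [
    [0,0,-0.04,0,0,0,60],
    [0,0,-0.15,0,0,0,60],
    [0,0,-0.35,0,0,0,60],
    [0,0,-0.6,0,0,0,60],
    [0,0,-0.7,0,0,0,60]
  ]
}}

```text
time: 22.0
ee_pos: [0.599, 0.0929, 0.3778]
eef_rot: [1.0, 0.029, 0.002, -0.0]
ft_force: [0.3, 0.5, -0.2]
width: 0.052
```

Emit:
{"name": "play_rows", "arguments": {
  "motion": [
    [-0.1,0,0,0,0,0,60],
    [-0.35,0,0,0,0,0,60],
    [-0.6,0,0,0,0,0,60],
    [-0.85,-0.2,0,0,0,0,60],
    [-0.9,-0.4,0,0,0,0,60]
  ]
}}

```text
time: 22.62
ee_pos: [0.4122, 0.1631, 0.3752]
eef_rot: [1.0, 0.028, 0.002, 0.003]
ft_force: [0.9, -0.7, 0.2]
width: 0.0521
```

Run:
```python
from fit import *
np.set_printoptions(precision=2,suppress=True)
V=[.6044,-.0272,.0582];h=T(V,(0,.12,.224))
s=r.read_state();print(s['time'],s['ee_pos'],s['ft_force'])
p=shot('scene');q=shot('top')
for c,n in((p,'scene'),(q,'top')):
    i=c['image'].astype(int);e=proj(c,h+[0,0,.018]);x0,y0=np.round(e).astype(int)-14
    w=i[y0:y0+28,x0:x0+28];m=(w[...,0]>2.2*w[...,1])&(w[...,0]>50)
    ys,xs=np.nonzero(m);print(n,'knob mid exp',e,'obs',len(xs) and (xs.mean()+x0,ys.mean()+y0,xs.min()+x0,xs.max()+x0,ys.min()+y0,ys.max()+y0),'bottom exp',proj(c,h),'top exp',proj(c,h+[0,0,.036]))
    print('tabtop exp',proj(c,T(V,(-.022,-.0087,.266))),'tab exp',proj(c,T(V,(-.022,-.0087,.252))))
    for l in('hanger_tab','pin_collar','mark'):print(l,[(np.round(d['xy'],1),round(d['p'],2)) for d in eyes.landmark_of(c,l)[:4]])
# tab and mark in top view as letters
i=q['image'].astype(int)
for y in range(165,192):print(y,''.join('k' if i[y,x].sum()<110 else 'Y' if i[y,x,0]>140 and i[y,x,2]<70 else 'o' if i[y,x,0]>1.6*i[y,x,1] else '.' for x in range(290,330)))
```

```text
22.625 [0.41 0.16 0.38] [ 0.86 -0.69  0.18]
scene knob mid exp [359.09 210.48] obs (np.float64(359.10185185185185), np.float64(210.34259259259258), np.int64(355), np.int64(363), np.int64(203), np.int64(218)) bottom exp [358.71 215.41] top exp [359.48 205.42]
tabtop exp [328.54 175.53] tab exp [328.54 179.47]
hanger_tab [(array([326.7, 178.8]), 0.97), (array([260.6, 103. ]), 0.87), (array([276.4, 124.2]), 0.83), (array([275.7, 155.3]), 0.76)]
pin_collar [(array([239.3, 194.3]), 0.65), (array([362.4, 211.9]), 0.55)]
mark [(array([323., 195.]), 0.39)]
top knob mid exp [260.48 174.69] obs (np.float64(259.9491525423729), np.float64(174.59322033898306), np.int64(256), np.int64(264), np.int64(171), np.int64(178)) bottom exp [261.44 175.46] top exp [259.5  173.89]
tabtop exp [309.83 178.51] tab exp [309.93 179.08]
hanger_tab [(array([404.6, 182.8]), 0.92), (array([512.6, 238.3]), 0.74), (array([308.9, 176.4]), 0.5)]
pin_collar [(array([262.7, 175.6]), 0.4)]
mark []
165 ..k.....................................
166 ........................................
167 ..k...............................
[... 386 characters left out ...]
.........................
177 .........................Y..YYY.........
178 ........................oYY.YY..........
179 ..........Y...Y.........oYYY..Y.........
180 ..........YYY..........kkYYY.Y..........
181 ..............Y.kkkkkkkkkookkoo.........
182 .........YYYY.ookkkkkkooooooooo.........
183 ..........kokoooooooooooooooooo.........
184 ..........ooooooooooooooooo.............
185 ...........ooooo.oo.....................
186 ........................................
187 ........................................
188 ........................................
189 ........................................
190 ........................................
191 ........................................
```

```bash
python3 -c "
from h import *
job.close_job();print(r.read_state()['time'])"
```

```text
the job is handed in; nothing more can be done
the job is handed in; nothing more can be done
```

The orange hanger is hanging on the rail at the yellow mark, the red-knobbed pin is fully home in the blue block, and the job is handed in. The last clock reading was about 23 s, against the 72 s limit.

**Hanger:** I took the one nearest the base, fed it in through the flared mouth, and slid it to the mark. In the last top view the tab and plate centre sat at column 309.9–310 and the tape at about 309.5, so it is off centre by roughly 1–1.5 mm. The scene view also matched within about 1 px.

**Pin:** The collar touched the block at the height expected for fully home. After release the knob was within about 0.5 px of the expected fully-home position in both views.

**Forces and other items:** The largest wrist force I saw was about 13 N. The arm was clear of everything at the end. I kept it away from the spray can, mug and wrench, but did not measure them again.

**What disagreed:**
- The grip opening on the knob read 20 mm, although the knob is listed as 22 mm. I never found out why.
- One low-confidence network report for the pin collar pointed at the mug, and the mark was not detected in the last top view. I used pixel checks instead.
- The limit of 12 viewed pictures was reached before the pin went in, so the final checks are numeric only.

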